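# Seat the drive hub on its spindle key

## Task

One of the two polishing spindles is not ready: its drive hub rides high, on top of the key. Turn that hub on its shaft until its keyway drops over the key and it sits fully home on the seat, then let go of it. The other hub is already home: leave it as it is.

Things in the scene. Friction and masses are not known exactly. Their poses are not given: they have to be found in the camera images.
- hub_boss (a point): Hub riding high (sizes in mm): flange 84 wide, 14 thick, its keyway a slot 22 wide right across the underside, rim to rim (from above: two notches in the rim); on it a boss 44 tall, 51 wide, with a 22 bore and two flats 36 apart, parallel to the keyway, to grip. Point: on the axis, half-way up the boss, 36 above the hub's underside. z up, x along keyway, y across flats; same after a half turn.
- spindle: Fixed grey spindle under that hub (mm): foot 130 wide, round seat 116 wide, 52 above the bench; upright shaft 20 thick, top 74 above the seat. Its key, a dark steel bar 10 wide, 12 high, bevelled on top, lies across the seat through the shaft, 56 out to either side; the ends show beyond the hub. Origin: shaft axis at bench height; z up, x along key; same after a half turn.
- hub2_boss (a point): The other hub, same in every way, already home on spindle2; same point and axes. Home, the flange lies on the seat and this point is 88 mm above the bench. The hub to seat starts level on top of its key, its point at 100 mm (12 higher), the keyway 29 to 77 degrees off the key; it drops once in line with the key within about 8 degrees.
- spindle2: The other fixed spindle, same in every way, same origin and axes; it carries the hub that is already home. The two spindles stand side by side, at least 0.2 m apart between shafts; either may be the left one.
Mind the look-alikes: they are no part of the job. What is shaped like the part that bears hub_boss but red is not meant.

How it is judged:
By the outcome, as a careful person would: the job done as asked, in the order asked, and still so for the second after the job is handed in, with the robot touching nothing.
It also fails if it takes over 32 s, if anything falls off the work surface, if the arm or the gripper's body presses on something with over 40 N, if the wrist force passes 120 N, or if a joint passes its speed limit or range.

## Robot

A 6-joint arm with a two-finger parallel gripper is mounted at the origin on a cart in front of the work surface, level with it; the furniture and walls round the work are solid. World frame = base frame: x ahead of the robot, y to its left, z up, the work surface at z = 0. Lengths are in m, angles in rad, forces in N, time in s.
With the tool pointing down it reaches from about 0.35 to 0.85 m from the base axis. Payload 8.1 kg.
Tool frame: the origin (TCP) lies at the very end of the fingers, on their centre line; the grasp point (between the pads) lies 19 mm behind it; z points along the fingers, y is the line along which they close (so a half turn about z gives the same grasp; the last joint's range is limited). The gripper opens to 93 mm and grips with 3 to 60 N. Pads are 15 mm wide; open, the fingers measure 128 mm over their backs; the gripper's body (75 mm by 188 mm) begins 65 mm behind the grasp point.
Start: joints at [-1.259, 0.13, 1.488, -0, 1.523, -0.085], TCP at [0.232, -0.553, 0.219] pointing down, gripper open.
Joint ranges: [-2.96, 2.96], [-0.89, 2.26], [0.02, 2.5], [-1.34, 4.48], [0, 2.73], [-2.66, 2.66]. Speed limits (rad/s): [2.39, 2.39, 2.79, 3.14, 3.14, 3.14].

## Interface

Orientations are given as a rotation vector (axis times angle).
In Python, from plant import robot gives the robot as it stands. The module is installed in compiled form; this text tells all that it offers.
- The arm moves only by the tool play_rows, never from a script. Its argument "increments" is text: rows parted by semicolons, each of 5 numbers parted by spaces: the shift along the tool's x, y, z in mm, then the turn about the tool's z in degrees, then the closure, from -1 (fully open) to 1 (shut). In form: dx dy dz yaw claw; .... A call has 1 to 20 rows; each row is the pose to reach, as a shift and turn from the pose commanded when the call began, along the tool's axes at that moment; what a row does not reach only later rows make up. A row lasts 1/10 s, in which the tool goes at most 50 mm and 8.59 degrees, less where a joint would pass 70% of its speed; a pose out of reach is approached as far as the arm can. A call with a gripper value outside its range is refused whole. The fingers move at their own pace and stop on an object; "force" is the grip in N (left out, the last holds). Time passes only in rows, so rows that repeat a pose let the fingers close. It gives the time, the measured TCP pose, the force, the opening and the grip force at its end, in the units of the state.
- robot.read_state(): the state, without advancing time (a new reading comes with each control period).
- robot.read_camera(name): name is "side" or "top" or "wrist"; returns the picture (420x560x3 uint8, blue, green, red); there is no depth.
- robot.calibration(name): a dict with "vertical_fov" (degrees; the focal length in pixels is half the picture's height over the tangent of half this angle, whatever the lens; pixels are square), "cx", "cy" (the principal point, pixels), "rvec" (rotation vector, rad) and "tvec" (3), from world to camera coordinates, as OpenCV has them. Camera axes: x right, y down, z forward; pixel columns grow to the right and rows downward; lengths in m; the calibration is good to about 2 mm. A picture is of the moment at which its call begins: read the wrist's pose just before it. calibration takes no time and is no camera call; for the wrist camera it gives the pose at the moment of the call.
- robot.close_job(): hands the job in; it is judged then, once.
Trained networks look in the newest picture that a camera, given by its name, has taken for a name from the list of things; names that differ only in an ending like _2 or _b are one class to them, and where a whole thing is asked for, a point or a joint stands for the part that bears it (a point fixed in the world has none). Each returns a list of dicts, best first, with "conf" (0 to 1); they miss things now and then, are a little off and sometimes report something else, mostly with a low value. They report only what shows in the picture. A call takes as long as a camera call. They do not tell look-alikes from the thing itself.
- robot.recognise(camera, query): "centre" ([x, y, z] in m, in world coordinates, good to about 4 mm: the middle of the surface that is visible of it).
- robot.regions_of(camera, query): "pixels" (420x560 bool, what is visible of it).
- robot.landmark_of(camera, query): "centre" ([x, y, z] in m, in world coordinates, good to about 4 mm: a listed point, or the origin of a listed thing).
The state is a dict: "t": time; "q": joint angles; "dq": joint speeds; "joint_torque": joint torques, N m; "tool_pos": TCP position; "orientation": TCP orientation; "force": force on the tool from outside, world axes, zero at the start; "wrist_torque": the same for the moment, N m; "opening": finger opening in m; "gripper_force": force on a finger pad.
Only numpy, scipy, OpenCV 4.12 (cv2) and the standard library are available. Lean on these libraries where they do the work, as an engineer would, in place of code of your own. Each camera call takes 0.05 s, during which the arm holds its last target. There are 200 camera calls.

## Working session

There is one attempt and no reset: what is moved stays moved. The work goes in short steps, Python scripts to look and compute and a tool call to move; the robot and the scene stay as the last step left them, time stands still between calls to the robot, and variables do not carry over. Pictures are saved under pics/ and viewed, at most 10 in all, crops included, and the job is handed in when it is done.

Besides the shell and the picture viewer there is one more tool, called as name(argument=value, ...), one argument or row to a line, values as JSON. play_rows: Moves the arm, as the interface text tells. Its arguments: {"type":"object","properties":{"increments":{"type":"string"},"force":{"type":"number"}},"required":["increments"]}

```bash
mkdir -p pics; cat > h.py <<'E'
import numpy as np,cv2
from plant import robot
def cal(n):
    c=robot.calibration(n); f=210/np.tan(np.radians(c["vertical_fov"])/2)
    K=np.array([[f,0,c["cx"]],[0,f,c["cy"]],[0,0,1.]]); R=cv2.Rodrigues(np.array(c["rvec"],float))[0]
    return K,R,np.array(c["tvec"],float).ravel()
def toplane(c,uv,z):
    K,R,t=c; o=-R.T@t; d=R.T@np.linalg.inv(K)@np.array([uv[0],uv[1],1.]); return o+d*(z-o[2])/d[2]
def proj(c,p):
    K,R,t=c; q=K@(R@np.asarray(p,float)+t); return q[:2]/q[2]
E
python3 - <<'E'
from h import *
for n in("top","side"):
    im=robot.read_camera(n); cv2.imwrite(f"pics/{n}0.png",im)
    for q in("hub_boss","spindle"):
        for d in robot.landmark_of(n,q): print(n,q,np.round(d["centre"],3),round(d["conf"],2),np.round(proj(cal(n),d["centre"])))
E
```

```text
top hub_boss [0.51  0.218 0.098] 0.73 [165. 208.]
top hub_boss [0.496 0.05  0.034] 0.69 [261. 222.]
top spindle [ 0.5   -0.136 -0.001] 0.92 [354. 223.]
top spindle [ 0.512  0.218 -0.002] 0.59 [177. 218.]
side hub_boss [0.507 0.22  0.1  ] 0.75 [263. 258.]
side spindle [ 0.502 -0.133 -0.002] 0.59 [271. 225.]
```

View pics/top0.png

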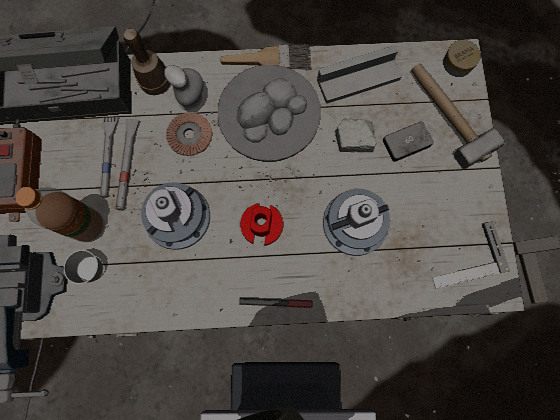

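View pics/side0.png

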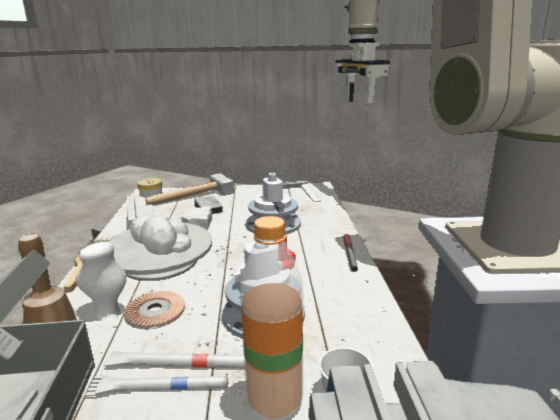

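The top picture shows two grey hubs, left at (165,208) and right at (360,213), with the red decoy between them at (261,222). I'll zoom in to see which hub rides high.

```bash
python3 - <<'E'
import cv2,numpy as np
i=cv2.imread("pics/top0.png")
a=[cv2.resize(i[170:260,x:x+90],(400,400),interpolation=cv2.INTER_CUBIC) for x in(130,312)]
cv2.imwrite("pics/z.png",np.hstack(a))
E
```

```text
(no output)
```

View pics/z.png

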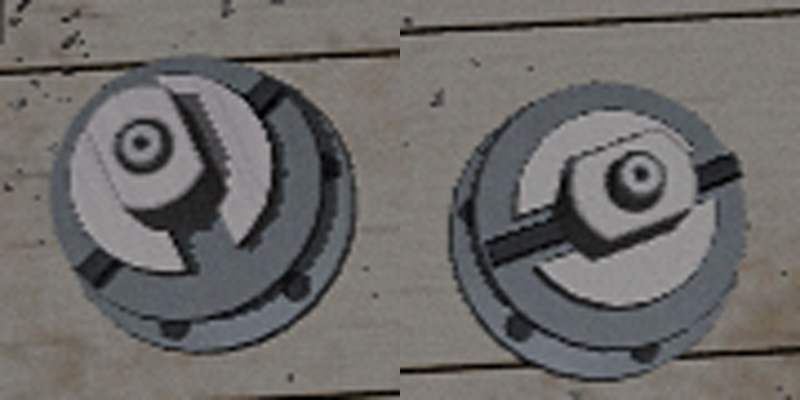

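Left hub is high: its key runs from (88,270) to (270,92) in the crop and its keyway or flats point another way. The right hub is home.

```bash
python3 - <<'E'
from h import *
c=cal("top"); P=lambda x,y,z:toplane(c,(130+(x+.5)*.225-.5,170+(y+.5)*.225-.5),z)
def ang(a,b,z):
    d=P(*b,z)-P(*a,z); return np.degrees(np.arctan2(d[1],d[0]))%180
print("key",ang((88,270),(270,92),.062),P(88,270,.062),P(270,92,.062))
print("flat",ang((92,128),(135,212),.122),ang((170,85),(208,160),.122))
print("shaft top",P(142,144,.126))
s=robot.read_state();R=cv2.Rodrigues(np.array(s["orientation"]))[0];print(s["tool_pos"],np.round(R,3),s["q"],s["t"])
K,Rw,t=cal("wrist"); print("wristcam in tool",R.T@(-Rw.T@t-s["tool_pos"]),np.round(R.T@Rw.T,2))
v=np.array([.508,.218,.25])-s["tool_pos"];print(R.T@v*1000)
E
```

```text
key 136.51641123243203 [0.47600241 0.25386538 0.062     ] [0.55235935 0.1814469  0.062     ]
flat 29.012488537592446 28.302292649420934
shaft top [0.51390472 0.21738752 0.126     ]
[ 0.2318515  -0.55317909  0.2182803 ] [[ 0.922  0.386 -0.   ]
 [ 0.386 -0.922  0.001]
 [ 0.    -0.001 -1.   ]] [-1.25939612e+00  1.30677683e-01  1.48854376e+00  2.96433772e-05
  1.52304362e+00 -8.54199220e-02] 0.3
wristcam in tool [ 0.0843198   0.00121883 -0.16676876] [[-0.   -0.95 -0.3 ]
 [ 1.   -0.   -0.  ]
 [ 0.   -0.3   0.95]]
[ 552.74325315 -604.54819663  -31.26820227]
```

play_rows(
  increments="553 -604 0 -165 -1;553 -604 0 -165 -1;553 -604 0 -165 -1;553 -604 0 -165 -1;553 -604 0 -165 -1;553 -604 0 -165 -1;553 -604 0 -165 -1;553 -604 0 -165 -1;553 -604 0 -165 -1;553 -604 0 -165 -1;553 -604 0 -165 -1;553 -604 0 -165 -1;553 -604 0 -165 -1;553 -604 0 -165 -1;553 -604 0 -165 -1;553 -604 0 -165 -1;553 -604 0 -165 -1;553 -604 0 -165 -1;553 -604 0 -165 -1;553 -604 0 -165 -1",
  force=30,
)

```text
t: 2.3
tool_pos: [0.5084, 0.2177, 0.2184]
orientation: [0.218, -3.134, 0.0]
force: [-0.4, -0.1, -0.1]
opening: 0.0929
gripper_force: 0.0
```

play_rows(
  increments="0 0 0 -8 -1;0 0 0 -16 -1;0 0 0 -21 -1;0 0 0 -21 -1",
)

```text
t: 2.7
tool_pos: [0.5085, 0.2172, 0.2187]
orientation: [-0.776, 3.044, 0.0]
force: [-1.2, 0.3, -1.0]
opening: 0.0931
gripper_force: 0.0
```

```bash
python3 - <<'E'
from h import *
s=robot.read_state();R=cv2.Rodrigues(np.array(s["orientation"]))[0];print(s["t"],s["tool_pos"],np.round(R,3),s["q"])
c=cal("wrist");np.savez("w1.npz",K=c[0],R=c[1],t=c[2])
cv2.imwrite("pics/w1.png",robot.read_camera("wrist"))
for d in robot.landmark_of("wrist","hub_boss")+robot.landmark_of("wrist","spindle"): print(d["centre"],d["conf"])
E
```

```text
2.7 [0.5085451  0.21715394 0.2187173 ] [[-0.878 -0.479  0.   ]
 [-0.479  0.878  0.   ]
 [-0.    -0.    -1.   ]] [ 3.10842703e-01  3.25918625e-03  1.62088988e+00  7.80539658e-06
  1.51727919e+00 -1.75939794e+00]
[0.499, 0.0527, 0.0385] 0.92
[0.5131, 0.2171, -0.0027] 0.95
[0.4999, -0.1356, -0.0022] 0.87
```

View pics/w1.png

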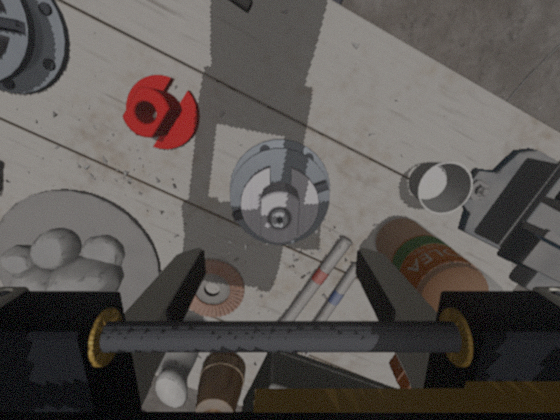

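Wrist view: high hub at (280,205), shaft top at about (279,217). The bottle is to the right, clear of the gripper. I'll enhance the crop.

```bash
python3 - <<'E'
import cv2,numpy as np
i=cv2.imread("pics/w1.png")[130:250,215:345].astype(float)
i=np.clip(255*(i/200)**.6,0,255).astype(np.uint8)
cv2.imwrite("pics/w1z.png",cv2.resize(i,None,fx=5,fy=5,interpolation=cv2.INTER_CUBIC))
E
```

```text
(no output)
```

View pics/w1z.png

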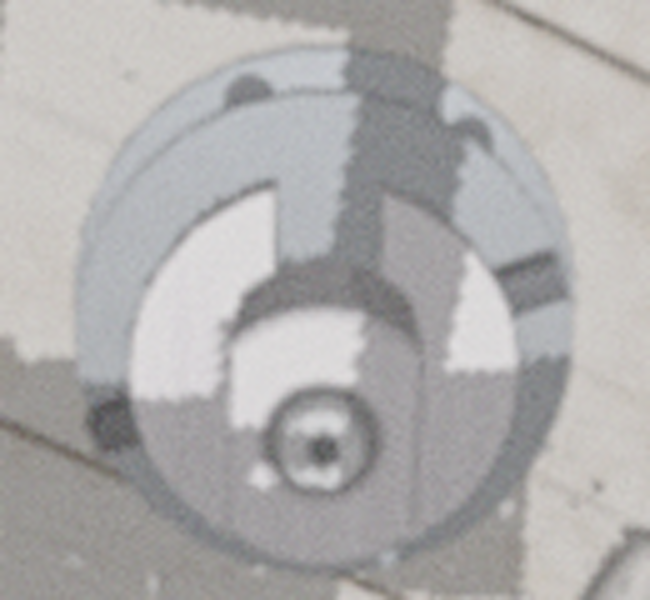

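```bash
python3 - <<'E'
from h import *
w=np.load("w1.npz");c=(w["K"],w["R"],w["t"]);ct=cal("top")
px=lambda x,y:np.array([215+(x+.5)/5-.5,130+(y+.5)/5-.5])
P=lambda x,y,z:toplane(c,px(x,y),z)
def ang(a,b,z):
    d=P(*b,z)-P(*a,z); return np.degrees(np.arctan2(d[1],d[0]))%180
M=lambda c:c[0]@np.c_[c[1],c[2]]
X=cv2.triangulatePoints(M(ct),M(c),np.array([130+142.5*.225-.5,170+144.5*.225-.5]),px(320,447)).ravel();print("tri shaft top",X[:3]/X[3])
print("shaft@.126",P(320,447,.126))
print("flats",ang((231,340),(231,520),.122),ang((418,345),(414,520),.122))
print("notch",ang((277,185),(277,265),.078),ang((384,190),(384,250),.078))
print("key",ang((110,420),(535,281),.062),(P(110,420,.062)+P(535,281,.062))/2)
print("top notch mid", (P(277,185,.078)+P(384,190,.078))/2, "boss mid",(P(231,430,.122)+P(416,430,.122))/2)
s=robot.read_state();R=cv2.Rodrigues(np.array(s["orientation"]))[0]
a=np.degrees(np.arctan2(R[1,0],R[0,0]));print("tool x ang",a)
print(R.T@(np.array([.512,.2175,.095])-s["tool_pos"])*1000)
E
```

```text
tri shaft top [0.51326286 0.21677197 0.1280763 ]
shaft@.126 [0.5135851  0.21695248 0.126     ]
flats 27.471586353059312 28.36546009395725
notch 28.00299840242502 29.239393761977677
key 137.28023562992584 [0.51304865 0.21617438 0.062     ]
top notch mid [0.47729308 0.19946555 0.078     ] boss mid [0.51154475 0.21656486 0.122     ]
tool x ang -151.5091270002368
[ -3.14407007  -1.44556006 123.69887579]
```

play_rows(
  increments="-4 -2.6 0 0 -1;-4 -2.6 40 0 -1;-4 -2.6 75 0 -1;-4 -2.6 105 0 -1;-4 -2.6 125 0 -1;-4 -2.6 131 0 -1;-4 -2.6 131 0 -1;-4 -2.6 131 0 1;-4 -2.6 131 0 1;-4 -2.6 131 0 1;-4 -2.6 131 0 1;-4 -2.6 131 0 1;-4 -2.6 131 0 1;-4 -2.6 131 0 1;-4 -2.6 131 0 1",
  force=30,
)

```text
t: 4.35
tool_pos: [0.513, 0.2173, 0.0876]
orientation: [0.779, -3.043, -0.001]
force: [-1.2, 0.8, -0.3]
opening: 0.036
gripper_force: 29.8
```

Gripped across the flats (36 mm). Now turning about 71.5°.

play_rows(
  increments="0 0 0 5 1;0 0 0 10 1;0 0 0 15 1;0 0 0 20 1;0 0 0 25 1;0 0 0 30 1;0 0 0 35 1;0 0 0 40 1;0 0 0 45 1;0 0 0 50 1;0 0 0 55 1;0 0 0 60 1;0 0 0 64 1;0 0 0 68 1;0 0 0 70 1;0 0 0 71.5 1;0 0 0 71.5 1;0 0 0 71.5 1",
)

```text
t: 6.15
tool_pos: [0.5123, 0.2181, 0.0868]
orientation: [-1.144, -2.924, -0.001]
force: [-0.3, 5.9, -3.7]
opening: 0.0361
gripper_force: 29.8
```

```bash
python3 - <<'E'
from h import *
s=robot.read_state();R=cv2.Rodrigues(np.array(s["orientation"]))[0]
print(s["t"],s["tool_pos"],s["force"],s["wrist_torque"],np.degrees(np.arctan2(R[1,0],R[0,0])),s["opening"],s["q"])
i=robot.read_camera("wrist").astype(float)
i=np.clip(255*(i/200)**.6,0,255).astype(np.uint8)
cv2.imwrite("pics/w2.png",i)
E
```

```text
6.15 [0.51229331 0.21810187 0.08682307] [-0.29139379  5.89389658 -3.67241887] [0.98083921 0.0985525  0.05473121] 137.25989370499332 0.0361174723061727 [ 0.30909612  0.11807483  1.74873141  0.00201375  1.27606239 -0.516331  ]
```

View pics/w2.png

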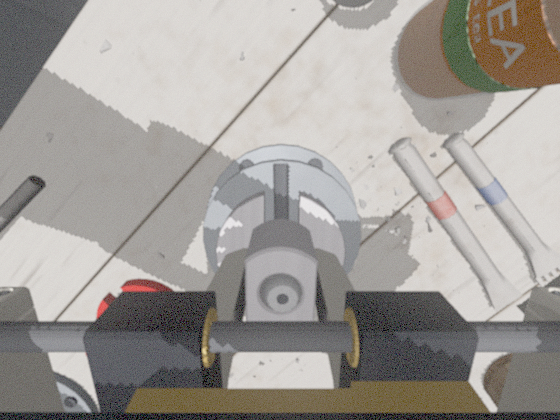

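The dark key at (281,190) is now centred in the keyway notch. The hub hangs in the grip, so I'll lower it gently by 12 mm.

play_rows(
  increments="0 0 2 0 1;0 0 4 0 1;0 0 6 0 1;0 0 8 0 1;0 0 10 0 1;0 0 11 0 1;0 0 12 0 1;0 0 12 0 1",
)

```text
t: 7.0
tool_pos: [0.5129, 0.2181, 0.0756]
orientation: [-1.145, -2.925, -0.002]
force: [-1.9, 5.0, -0.3]
opening: 0.0358
gripper_force: 29.8
```

play_rows(
  increments="0 0 0 0 -1;0 0 0 0 -1;0 0 0 0 -1;0 0 0 0 -1;0 0 0 0 -1;0 0 0 0 -1;0 0 -20 0 -1;0 0 -50 0 -1;0 0 -90 0 -1;0 0 -130 0 -1;0 0 -145 0 -1;0 0 -145 0 -1;0 0 -145 0 -1",
)

```text
t: 8.3
tool_pos: [0.5129, 0.2169, 0.2193]
orientation: [-1.145, -2.924, 0.001]
force: [-0.2, -0.4, -0.2]
opening: 0.0932
gripper_force: 0.0
```

```bash
python3 - <<'E'
from h import *
s=robot.read_state();print(s["tool_pos"],s["opening"])
c=cal("wrist");np.savez("w3.npz",K=c[0],R=c[1],t=c[2])
a=robot.read_camera("wrist")
for q in("hub_boss",): 
  for d in robot.landmark_of("wrist",q): print(d["centre"],d["conf"])
b=robot.read_camera("side")
for d in robot.landmark_of("side","hub_boss"): print("side",d["centre"],d["conf"])
u=np.round(proj(c,[.513,.217,.1])).astype(int);v=np.round(proj(cal("side"),[.513,.217,.1])).astype(int);print(u,v)
g=lambda i,u:cv2.resize(np.clip(255*(i[max(u[1]-60,0):,max(u[0]-60,0):][:120,:120]/200.)**.6,0,255).astype(np.uint8),(400,400),interpolation=cv2.INTER_CUBIC)
cv2.imwrite("pics/w3.png",np.hstack([g(a,u),g(b,v)]))
E
```

```text
[0.51286465 0.21689801 0.21926336] 0.09316842546063815
[0.5002, 0.0527, 0.0369] 0.98
[0.5134, 0.219, -0.0057] 0.71
[0.5166, 0.2157, 0.0934] 0.64
[281 206] [260 257]
```

View pics/w3.png

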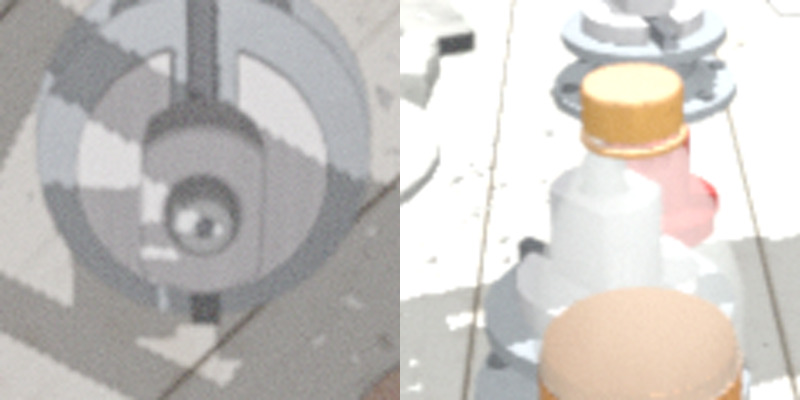

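The wrist view shows the key lying in the keyway, and the side view shows the shaft standing well above the boss. Next is a quick numeric height check from the edge widths.

```bash
python3 - <<'E'
from h import *
w=np.load("w3.npz");c=(w["K"],w["R"],w["t"])
a=np.radians(137.2);ex=np.array([np.cos(a),np.sin(a),0]);ey=np.array([-ex[1],ex[0],0])
crop=lambda p:np.round((proj(c,p)-[221,146]+.5)*400/120)
for n,dz in(("home",0),("high",.012)):
    o=np.array([.5133,.2168,dz])
    print(n,"flats",[crop(o+[0,0,.110]+s*.018*ey) for s in(1,-1)],"flange",[crop(o+[0,0,.066]+s*.042*ey) for s in(1,-1)],"boss front arc",crop(o+[0,0,.110]+.0255*ex),crop(o+[0,0,.110]-.0255*ex))
print("shaft",crop([.5133,.2168,.126]))
E
```

```text
home flats [array([139., 211.]), array([263., 211.])] flange [array([ 75., 173.]), array([328., 173.])] boss front arc [201. 124.] [201. 293.]
high flats [array([137., 223.]), array([266., 223.])] flange [array([ 70., 182.]), array([332., 182.])] boss front arc [201. 134.] [201. 308.]
shaft [201. 228.]
```

The measurements match home: flats 120 wide, flange 249, boss arc at about 125.

```bash
python3 -c "
from plant import robot
print(robot.close_job())"
```

```text
the job is handed in; nothing more can be done
None
```

I turned the left hub, the one riding high, about 72° until its keyway dropped over the key; it measured fully home in the wrist picture after I let go. I left the other hub alone and handed the job in at about 8.5 s (no verdict came back).

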